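# Seat a row of vials in an autosampler cassette with a straightedge

### The job

Pick up the straightedge from its mat and use it, not the fingers, to push all four vials together along the cassette's lanes until the row presses gently on the sprung stop, every vial pushing its own blue finger in by about 2 mm, and keep it there about half a second. Then draw back, leaving the vials standing at the stop end of their lanes, and stand the straightedge upright on its mat again. Vials are glass, so do not press hard, and leave the other things on the bench where they are.

Things in the scene. Friction and masses are not known exactly. Their poses are not given: they have to be found in the camera images.
- cassette: Grey/white vial cassette, fixed to the bench, floor 230 x 128 mm. Origin: centre of its underside. x: along its 4 lanes towards the stop; y: across. Lane centres y = -45, -15, +15, +45 mm, 27 mm wide. Floor 4 mm thick; ribs and side walls end 10 mm above the bench: slide the straightedge over them, underside 12 to 18 mm above the bench. Wall 36 mm high at x = 115 to 121 mm.
- entry (a point): Point on the cassette floor in the middle of its open entry end, x = -115 mm, 4 mm above the bench; same axes as the cassette.
- stop_zone (a point): Fixed point of the cassette (x = 59, y = 0, 25 mm above the bench), NOT the stop itself. The stop, a black cross block (top 39 mm above the bench, 47 with screws) clamped at an unreported place, has one blue sprung finger per lane. Their flat front faces, 13 to 37 mm above the bench, rest in one line across the lanes within 23 mm in x either way of this point: feel for it or look.
- finger_height (a point): Fixed point of the cassette above the stop zone (x = 59, y = 0, 37 mm above the bench: the fingers' top height). Each finger is a spring of 1500 N/m, 22 mm wide, pushed in along +x, solid after 8 mm, slow to spring back. Seated means all four pushed in at once, about 2 mm (3 N) each, held half a second; under 1 N does not count, over 6 N on any vial is too much.
- straightedge: Straightedge: aluminium bar 124 mm long (y), 20 mm thick (x), 30 mm high, 200 g, with an upright orange grip tab on its middle, 14 mm thick (x), 36 mm long (y), 30 to 78 mm above the underside. Both long faces alike. Origin: centre of the underside. Held by the upper tab (fingertips 40 mm or more above the underside, closing on the 14 mm) the fingers pass above the vials. Stands on its own.
- mat: Blue parking mat fixed to the bench, 110 mm (its x) x 180 mm (its y), 3 mm thick. Origin: centre of its underside. The straightedge stands on it at the start, roughly along the mat's y.
- bottle: Bystander: clear bottle with blue cap, 60 mm across, 110 mm high; origin under its centre.
- beaker: Bystander: open glass beaker, 68 mm across, 80 mm high; origin under its centre.
- carton: Bystander: green box 70 x 100 x 50 mm; origin under its centre.
- vial1: Small amber glass vial with aluminium cap, 22 mm across, 38 mm high, 20 g or so, standing in the cassette's lane at y = -45 mm (top 42 mm above the bench). Origin: centre of its underside. Yaw means nothing.
- vial2: Small amber glass vial with aluminium cap, 22 mm across, 38 mm high, 20 g or so, standing in the cassette's lane at y = -15 mm (top 42 mm above the bench). Origin: centre of its underside. Yaw means nothing.
- vial3: Small amber glass vial with aluminium cap, 22 mm across, 38 mm high, 20 g or so, standing in the cassette's lane at y = +15 mm (top 42 mm above the bench). Origin: centre of its underside. Yaw means nothing.
- vial4: Small amber glass vial with aluminium cap, 22 mm across, 38 mm high, 20 g or so, standing in the cassette's lane at y = +45 mm (top 42 mm above the bench). Origin: centre of its underside. Yaw means nothing.
Not all that is in view belongs to the job. What is meant by the straightedge is not green, and is the larger of those in its own colour.

How it is judged:
By the outcome, as a careful person would: the job done as asked, in the order asked, and still so for the second after the job is handed in, with the robot touching nothing.
It also fails if it takes over 72 s, if anything falls off the work surface, if the arm or the gripper's body presses on something with over 40 N, if the wrist force passes 120 N, or if a joint passes its speed limit or range.

### The arm

A 6-joint arm with a two-finger parallel gripper is mounted at the origin on the work surface. World frame = base frame: x ahead of the robot, y to its left, z up, the work surface at z = 0. Lengths are in m, angles in rad, forces in N, time in s.
With the tool pointing down it reaches from about 0.275 to 0.975 m from the base axis. Payload 8.4 kg.
Tool frame: the origin (TCP) lies between the finger pads; the fingertips stand 14 mm ahead of it and the grasp point (between the pads) lies 5 mm behind it (manip.tip_reach is the distance from the TCP to the fingertips, in m); x points along the fingers, z is the direction in which the jaws open and shut, and the axes are right-handed (so a half turn about x gives the same grasp; the last joint's range is limited). The gripper opens to 92 mm and grips with 3 to 60 N. Pads are 20 mm wide; open, the fingers measure 128 mm over their backs; the gripper's body (75 mm by 189 mm) begins 69 mm behind the grasp point.
Start: joints at [-1.125, 0.353, 1.633, -0, 1.155, -0.002], TCP at [0.271, -0.563, 0.195] pointing down, gripper open.
Joint ranges: [-2.63, 2.63], [-0.92, 2.1], [0.06, 2.66], [-1.3, 4.44], [0, 2.69], [-3.02, 3.02]. Speed limits (rad/s): [2.22, 2.22, 2.79, 3.14, 3.14, 3.14].

### API

Orientations are given as a unit quaternion [w, x, y, z].
In Python, from cell import manip gives the robot as it stands.
- The arm moves only by the tool servo_tool, never from a script. Its argument "motion" is a list of rows, each a list of 5 numbers: the shift along the tool's x, y, z in units of 50 mm (1.0 is 50 mm), then the turn about the tool's x in units of 5 degrees (1.0 is 5 degrees), then the opening, from 0 (shut) to 1 (fully open). In form: [[tx, ty, tz, twist, claw], ...]. A call has exactly 8 rows; each row is the pose to reach, as a shift and turn from the pose commanded when the call began, along the tool's axes at that moment; what a row does not reach only later rows make up. A row lasts 1/8 s, in which the tool goes at most 62.5 mm and 10.7 degrees, less where a joint would pass 70% of its speed; a pose out of reach is approached as far as the arm can. A call with a gripper value outside its range is refused whole. The fingers move at their own pace and stop on an object; "newtons" is the grip in N (left out, the last holds). Time passes only in rows, so rows that repeat a pose let the fingers close, or fill a call up. It gives the time, the measured TCP pose, the force and the opening at its end, in the units of the state.
- manip.get_obs(): the state, without advancing time (a new reading comes with each control period).
- manip.read_camera(name): name is "side" or "top" or "wrist"; returns the picture (384x512x3 uint8, blue, green, red); there is no depth.
- manip.camera_info(name): a dict with "vertical_fov" (degrees; the focal length in pixels is half the picture's height over the tangent of half this angle, whatever the lens; pixels are square), "cx", "cy" (the principal point, pixels), "rvec" (rotation vector, rad) and "tvec" (3), from world to camera coordinates, as OpenCV has them. Camera axes: x right, y down, z forward; pixel columns grow to the right and rows downward; lengths in m; the calibration is good to about 2 mm. A picture is of the moment at which its call begins: read the wrist's pose just before it. camera_info takes no time and is no camera call; for the wrist camera it gives the pose at the moment of the call.
- manip.close_job(): hands the job in, once; it reports no verdict.
The state is a dict: "t": time; "joint_pos": joint angles; "joint_velocities": joint speeds; "effort": joint torques, N m; "tcp_pos": TCP position; "ee_rot": TCP orientation; "wrist_force": force on the tool from outside, world axes, zero at the start; "ft_torque": the same for the moment, N m; "width": opening from 0.0 (shut) to 1.0 (fully open).
Only numpy, scipy, OpenCV 4.12 (cv2) and the standard library are available. Lean on these libraries where they do the work, as an engineer would, in place of code of your own. Each camera call takes 0.05 s, during which the arm holds its last target.

## Working session

There is one attempt and no reset: what is moved stays moved. The work goes in short steps, Python scripts to look and compute and a tool call to move; the robot and the scene stay as the last step left them, time stands still between calls to the robot, and variables do not carry over. Pictures are saved under pics/ and viewed, and the job is handed in when it is done.

Besides the shell and the picture viewer there is one more tool, called after ">>>" as name([rows], argument=value, ...), one row to a line, values as JSON. servo_tool: Moves the arm, as the interface text tells. Its arguments: {"type":"object","properties":{"motion":{"type":"array"},"newtons":{"type":"number"}},"required":["motion"]}

```bash
ls; mkdir -p pics; python3 - <<'E'
from cell import manip
import cv2
o=manip.get_obs()
for k in o: print(k,o[k])
for n in ("side","top","wrist"):
    print(n,manip.camera_info(n))
    cv2.imwrite(f"pics/{n}0.png",manip.read_camera(n))
print(manip.tip_reach)
E
```

```text
pics
t 0.0
joint_pos [-1.12543282e+00  3.53640489e-01  1.63410839e+00  1.27534521e-06
  1.15521042e+00 -2.41173866e-03]
joint_velocities [ 0.00031814  0.00055446 -0.00150038 -0.00063249 -0.00077133 -0.00018592]
effort [-2.80237364e-03 -5.93847334e+01 -3.34214723e+01  6.95950328e-02
  2.35614809e-02 -4.57178487e-05]
tcp_pos [ 0.27037348 -0.56292277  0.19457952]
ee_rot [ 0.5981234   0.37676858  0.5989397  -0.37625135]
wrist_force [ 0.11793494 -0.19612263  0.23853278]
ft_torque [-0.00071524 -0.01499725  0.02127859]
width 0.9990896647053554
side {'vertical_fov': 53.49299140352683, 'cx': 253.80387854896077, 'cy': 191.8535120938349, 'rvec': array([ 0.45685157, -2.5421467 ,  1.45843398]), 'tvec': array([0.46538804, 0.14438824, 0.80467024])}
top {'vertical_fov': 42.76387081386325, 'cx': 262.7833213174454, 'cy': 195.56476361800654, 'rvec': array([ 2.13699769, -2.14619071,  0.13768425]), 'tvec': array([0.02325733, 0.49606415, 1.04546606])}
wrist {'vertical_fov': 61.78505833335222, 'cx': 255.11183198488322, 'cy': 198.3559335659942, 'rvec': array([-2.47161778,  1.55385724,  0.20161307]), 'tvec': array([-0.62430351, -0.02843959,  0.39140101])}
0.014
```

View pics/top0.png

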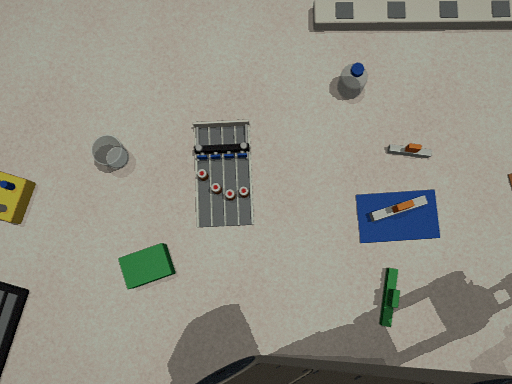

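View pics/side0.png

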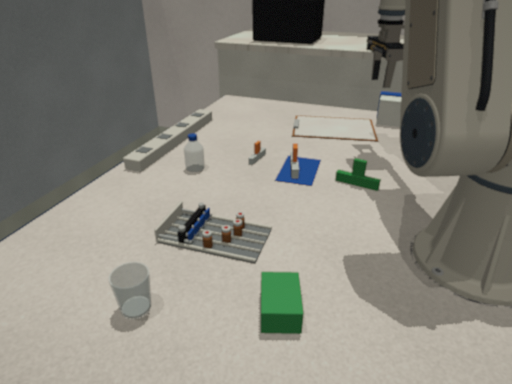

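View pics/wrist0.png

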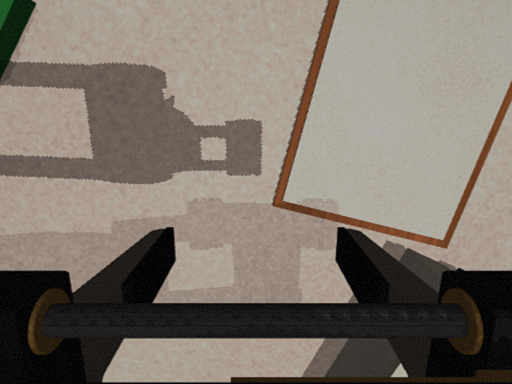

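The top view shows the straightedge on the mat at about (398,208), the cassette at about (223,175) with the stop up-image, and a smaller decoy at (408,150). I'll enlarge to measure.

```bash
cat > h.py <<'E'
from cell import manip
import cv2, numpy as np
def cam(n):
    i=manip.camera_info(n); f=192/np.tan(np.radians(i['vertical_fov'])/2)
    K=np.array([[f,0,i['cx']],[0,f,i['cy']],[0,0,1]]); return K,cv2.Rodrigues(i['rvec'])[0],np.array(i['tvec']).ravel()
def px2w(c,uv,z):
    K,R,t=c; d=R.T@np.linalg.inv(K)@np.array([uv[0],uv[1],1.]); o=-R.T@t
    return o+d*(z-o[2])/d[2]
def w2px(c,p):
    K,R,t=c; q=K@(R@np.asarray(p,float)+t); return q[:2]/q[2]
def crop(im,x0,y0,x1,y1,s,name):
    cv2.imwrite(name,cv2.resize(im[y0:y1,x0:x1],None,fx=s,fy=s,interpolation=cv2.INTER_CUBIC))
E
python3 - <<'E'
from h import *
im=cv2.imread('pics/top0.png')
crop(im,345,180,445,250,8,'pics/c1.png')
crop(im,180,110,270,235,4.8,'pics/c2.png')
E
```

```text
(no output)
```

View pics/c1.png

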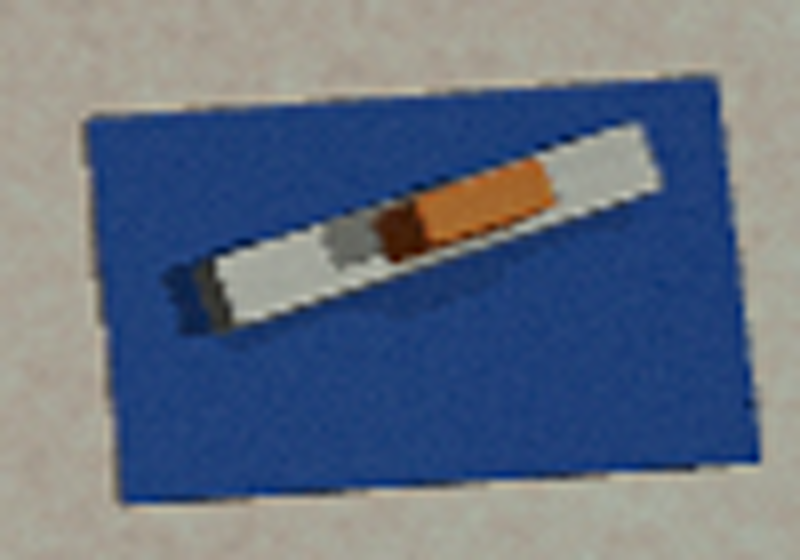

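View pics/c2.png

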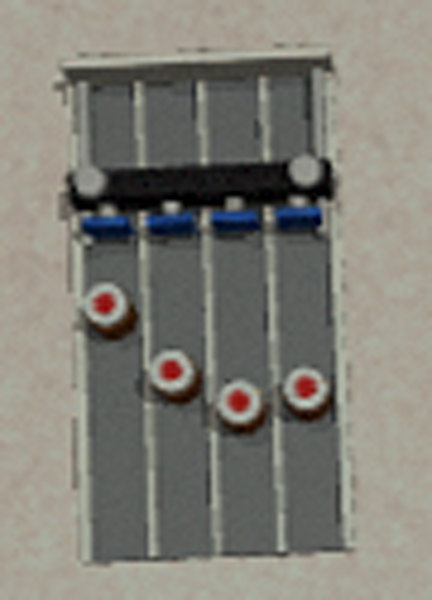

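```bash
python3 - <<'E'
from h import *
np.set_printoptions(precision=4,suppress=True)
c=cam('top'); print('campos',-c[1].T@c[2])
A=lambda u,v:((u+.5)/8-.5+345,(v+.5)/8-.5+180)
B=lambda u,v:((u+.5)/4.8-.5+180,(v+.5)/4.8-.5+110)
def quad(name,P,z,F):
    w=np.array([px2w(c,F(*p),z) for p in P])[:,:2]; print(name,w.tolist() and w, 'ctr',w.mean(0))
    n=len(w); print('  sides',[round(float(np.linalg.norm(w[i]-w[(i+1)%n])),4) for i in range(n)],'ang',[round(float(np.degrees(np.arctan2(*(w[(i+1)%n]-w[i])[::-1]))),1) for i in range(n)]); return w
quad('bar',[(215,258),(642,122),(662,187),(232,330)],.033,A)
quad('tab',[(415,203),(540,157),(555,205),(430,253)],.081,A)
quad('mat',[(85,118),(717,75),(760,463),(122,503)],.003,A)
quad('ribs_entry',[(86,560),(153,557),(217,553),(283,550),(347,548)],.010,B)
quad('wall',[(62,68),(330,52)],.036,B)
quad('fing front top',[(83,229),(131,228),(148,225),(194,223),(212,222),(258,218),(277,215),(321,214)],.037,B)
quad('vialcaps',[(105,304),(171,370),(238,401),(306,388)],.042,B)
E
```

```text
campos [0.3433 0.0069 1.1053]
bar [[ 0.4593 -0.2169]
 [ 0.4963 -0.3353]
 [ 0.4783 -0.3398]
 [ 0.4395 -0.2209]] ctr [ 0.4683 -0.2782]
  sides [0.124, 0.0186, 0.1251, 0.0202] ang [-72.6, -165.8, 108.1, 11.3]
tab [[ 0.4683 -0.2596]
 [ 0.4803 -0.2928]
 [ 0.4676 -0.2962]
 [ 0.4551 -0.263 ]] ctr [ 0.4678 -0.2779]
  sides [0.0353, 0.0131, 0.0354, 0.0136] ang [-70.1, -165.3, 110.6, 14.3]
mat [[ 0.5025 -0.1878]
 [ 0.5139 -0.3666]
 [ 0.4043 -0.3728]
 [ 0.3939 -0.1949]] ctr [ 0.4536 -0.2805]
  sides [0.1792, 0.1098, 0.1782, 0.1089] ang [-86.4, -176.8, 93.4, 3.7]
ribs_entry [[0.4311 0.1679]
 [0.4323 0.1366]
 [0.4341 0.1067]
 [0.4353 0.0759]
 [0.4361 0.0461]] ctr [0.4338 0.1067]
  sides [0.0313, 0.0299, 0.0308, 0.0299, 0.122] ang [-87.7, -86.7, -87.6, -88.5, 92.4]
wall [[0.6604 0.179 ]
 [0.6672 0.0531]] ctr [0.6638 0.116 ]
  sides [0.1261, 0.1261] ang [-86.9, 93.1]
fing front top [[0.5829 0.1677]
 [0.5832 0.1454]
 [0.5846 0.1375]
 [0.5854 0.1161]
 [0.5858 0.1078]
 [0.5876 0.0864]
 [0.5889 0.0776]
 [0.5893 0.0571]] ctr [0.5859 0.112 ]
  sides [0.0223, 0.008, 0.0214, 0.0084, 0.0214, 0.0089, 0.0204, 0.1108] ang [-89.1, -80.1, -87.8, -87.1, -85.3, -81.2, -89.0, 93.3]
vialcaps [[0.5464 0.1563]
 [0.5155 0.1256]
 [0.501  0.0947]
 [0.5068 0.0637]] ctr [0.5174 0.1101]
  sides [0.0436, 0.0341, 0.0316, 0.1008] ang [-135.2, -115.2, -79.4, 66.9]
```

```bash
cat >> h.py <<'E'
from scipy.spatial.transform import Rotation as Ro
def tool(o=None):
    o=o or manip.get_obs(); q=o['ee_rot']; return Ro.from_quat([q[1],q[2],q[3],q[0]]).as_matrix(),np.array(o['tcp_pos'])
def plan(target,yaw):
    """shift units & twist units so that TCP at target and tool z (jaw) along +-(cos yaw, sin yaw)"""
    R,p=tool(); d=R.T@(np.asarray(target)-p)/0.05
    z=R[:,2]; cur=np.arctan2(z[1],z[0]); dz=(yaw-cur+np.pi/2)%np.pi-np.pi/2
    # positive twist about tool x (down) => negative about world z
    tw=np.degrees(dz)*np.sign(R[2,0])/5
    print('p',p.round(4),'jawyaw',np.degrees(cur).round(2),'toolx',R[:,0].round(4)); print('shift',d.round(3),'twist',round(float(tw),3))
E
python3 - <<'E'
from h import *
R,p=tool(); print(R.round(3)); plan([.468,-.278,.20],np.radians(17.7))
E
```

```text
[[-0.     0.901  0.433]
 [ 0.001  0.433 -0.901]
 [-1.     0.    -0.001]]
p [ 0.2705 -0.563   0.1948] jawyaw -64.34 toolx [-4.e-04  1.e-03 -1.e+00]
shift [-0.101  6.029 -3.427] twist -16.408
```

>>> servo_tool([
  [-0.1,1,-0.57,-2,1],
  [-0.1,2,-1.14,-4,1],
  [-0.1,3,-1.71,-6,1],
  [-0.1,4,-2.28,-8,1],
  [-0.1,5,-2.85,-10,1],
  [-0.1,5.6,-3.2,-12,1],
  [-0.1,6.03,-3.43,-14.2,1],
  [-0.1,6.03,-3.43,-16.4,1],
])

```text
t: 1.15
tcp_pos: [0.4689, -0.2766, 0.2001]
ee_rot: [0.699, -0.108, 0.699, 0.109]
wrist_force: [-0.3, 0.7, 0.6]
width: 1.003
```

```bash
python3 - <<'E'
from h import *
np.set_printoptions(precision=4,suppress=True)
o=manip.get_obs(); print(o['t'],o['joint_pos'])
plan([.468,-.278,.063],np.radians(17.7))
K,R,t=cam('wrist'); np.savez('w1.npz',K=K,R=R,t=t)
cv2.imwrite('pics/w1.png',manip.read_camera('wrist'))
E
```

```text
1.15 [-0.536   0.2235  1.8009  0.0004  1.1176 -0.8438]
p [ 0.4689 -0.2766  0.2001] jawyaw 17.63 toolx [-0.0002  0.0005 -1.    ]
shift [ 2.742 -0.022 -0.026] twist -0.015
```

View pics/w1.png

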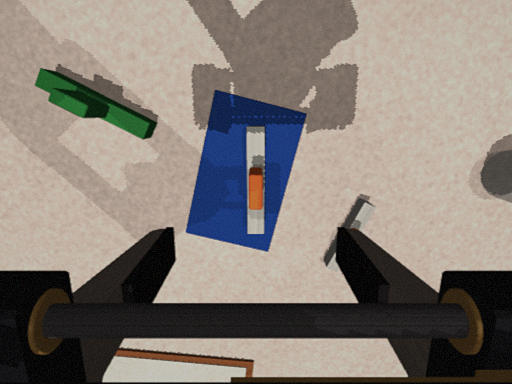

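```bash
python3 - <<'E'
from h import *
im=cv2.imread('pics/w1.png')
crop(im,225,110,290,250,4.2,'pics/c3.png')
E
```

```text
(no output)
```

View pics/c3.png

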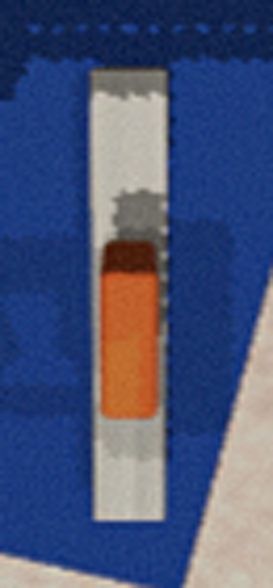

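```bash
python3 - <<'E'
from h import *
np.set_printoptions(precision=4,suppress=True)
d=np.load('w1.npz'); c=(d['K'],d['R'],d['t']); print('cam',-c[1].T@c[2])
A=lambda u,v:((u+.5)/4.2-.5+225,(v+.5)/4.2-.5+110)
def quad(name,P,z):
    w=np.array([px2w(c,A(*p),z) for p in P])[:,:2]; print(name,'\n',w,'ctr',w.mean(0))
    n=len(w); print('  sides',[round(float(np.linalg.norm(w[i]-w[(i+1)%n])),4) for i in range(n)],'ang',[round(float(np.degrees(np.arctan2(*(w[(i+1)%n]-w[i])[::-1]))),1) for i in range(n)])
quad('bar',[(91,95),(168,95),(165,520),(94,520)],.033)
quad('tab',[(101,272),(157,272),(157,418),(102,418)],.081)
E
```

```text
cam [ 0.4479 -0.2089  0.3903]
bar 
 [[ 0.4446 -0.2295]
 [ 0.4637 -0.2234]
 [ 0.4994 -0.3354]
 [ 0.4803 -0.3415]] ctr [ 0.472  -0.2825]
  sides [0.02, 0.1176, 0.02, 0.1176] ang [17.6, -72.3, -162.4, 107.7]
tab 
 [[ 0.4593 -0.2646]
 [ 0.4717 -0.2606]
 [ 0.4826 -0.2943]
 [ 0.4701 -0.2983]] ctr [ 0.4709 -0.2795]
  sides [0.013, 0.0354, 0.0132, 0.0354] ang [17.6, -72.0, -162.4, 107.7]
```

```bash
python3 - <<'E'
from h import *
plan([.470,-.279,.064],np.radians(17.65))
E
```

```text
p [ 0.4685 -0.2773  0.2001] jawyaw 18.14 toolx [-4.e-04  2.e-04 -1.e+00]
shift [ 2.722 -0.043  0.019] twist 0.097
```

>>> servo_tool([
  [0.8,-0.03,0.03,0,1],
  [1.6,-0.03,0.03,0,1],
  [2.3,-0.03,0.03,0,1],
  [2.72,-0.03,0.03,0,1],
  [2.72,-0.03,0.03,0,0.5],
  [2.72,-0.03,0.03,0,0.15],
  [2.72,-0.03,0.03,0,0],
  [2.72,-0.03,0.03,0,0],
], newtons=40)

```text
t: 2.2
tcp_pos: [0.4705, -0.2795, 0.0651]
ee_rot: [0.7, -0.106, 0.699, 0.105]
wrist_force: [-0.5, 0.5, 0.2]
width: 0.592
```

```bash
python3 - <<'E'
from h import *
o=manip.get_obs(); print(o['t'],o['wrist_force'],o['ft_torque'],o['width'])
plan([.470,-.279,.064],np.radians(17.65))
crop(manip.read_camera('wrist'),100,60,400,360,2,'pics/w2.png')
crop(manip.read_camera('top'),345,170,455,250,7,'pics/t2.png')
E
```

```text
2.2 [-0.49074241  0.5374537   0.16363413] [ 0.00515735 -0.05771225 -0.00450739] 0.5917466159647605
p [ 0.4705 -0.2795  0.0651] jawyaw 17.12 toolx [ 1.2e-03 -7.0e-04 -1.0e+00]
shift [ 0.023  0.013 -0.006] twist -0.106
```

View pics/w2.png

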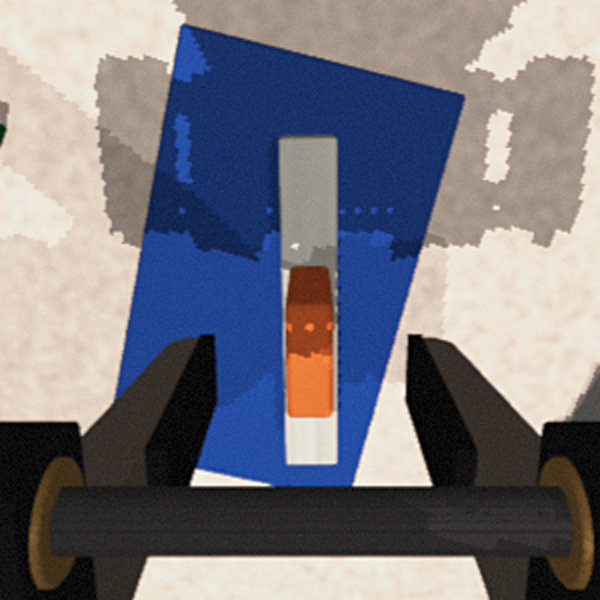

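>>> servo_tool([
  [0,0,0,0,0],
  [0,0,0,0,0],
  [0,0,0,0,0],
  [0,0,0,0,0],
  [0,0,0,0,0],
  [0,0,0,0,0],
  [0,0,0,0,0],
  [0,0,0,0,0],
], newtons=50)

```text
t: 3.3
tcp_pos: [0.47, -0.2792, 0.0643]
ee_rot: [0.699, -0.105, 0.699, 0.105]
wrist_force: [-0.3, -0.1, -0.1]
width: 0.005
```

```bash
python3 - <<'E'
from h import *
o=manip.get_obs(); print(o['t'],o['wrist_force'],o['ft_torque'],o['width'])
plan([.470,-.279,.064],np.radians(17.65))
crop(manip.read_camera('wrist'),100,60,400,360,2,'pics/w3.png')
E
```

```text
3.3 [-0.29418738 -0.09872907 -0.12522675] [ 0.02065564 -0.10943939  0.01014582] 0.004929459681890576
p [ 0.47   -0.2792  0.0643] jawyaw 17.14 toolx [-1.e-04  0.e+00 -1.e+00]
shift [0.005 0.004 0.002] twist -0.101
```

View pics/w3.png

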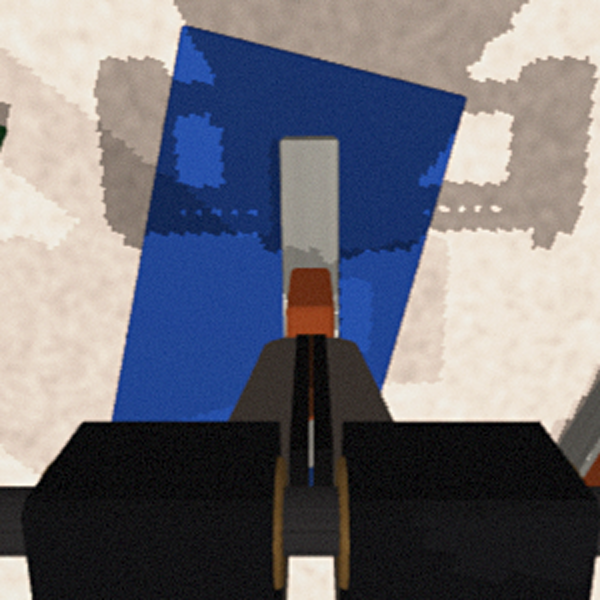

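```bash
python3 - <<'E'
from h import *
np.set_printoptions(precision=1,suppress=True)
c=cam('wrist'); R,p=tool(); print(-c[1].T@c[2]*1000)
for dx in (-.005,0,.014): 
  for dz in (-.007,.007): print(dx,dz,(w2px(c,p+R@[dx,0,dz])-[100,60])*2)
A=lambda u,v:((u+.5)/2-.5+100,(v+.5)/2-.5+60)
for z in (.033,): 
  for q in [(280,137),(338,137),(337,465),(285,465)]: print(px2w(c,A(*q),z)*1000)
for q in [(288,310),(334,310),(333,416),(288,416)]: print('tab',px2w(c,A(*q),.081)*1000)
print(manip.get_obs()['joint_pos'])
E
```

```text
[ 449.5 -211.2  254.5]
-0.005 -0.007 [285.5 348. ]
-0.005 0.007 [331.1 348. ]
0 -0.007 [286.1 342.3]
0 0.007 [330.6 342.3]
0.014 -0.007 [287.5 327.6]
0.014 0.007 [329.2 327.6]
[ 442.4 -222.8   33. ]
[ 461.1 -217.1   33. ]
[ 498.6 -335.1   33. ]
[ 479.4 -341.1   33. ]
tab [ 459.7 -265.6   81. ]
tab [ 472.1 -261.7   81. ]
tab [ 481.8 -293.2   81. ]
tab [ 469.1 -297.1   81. ]
[-0.5  0.4  1.9  0.   0.8 -0.8]
```

```bash
python3 - <<'E'
from h import *
crop(manip.read_camera('side'),240,90,400,210,5,'pics/s3.png')
crop(manip.read_camera('top'),345,150,455,250,6,'pics/t3.png')
E
```

```text
(no output)
```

View pics/s3.png

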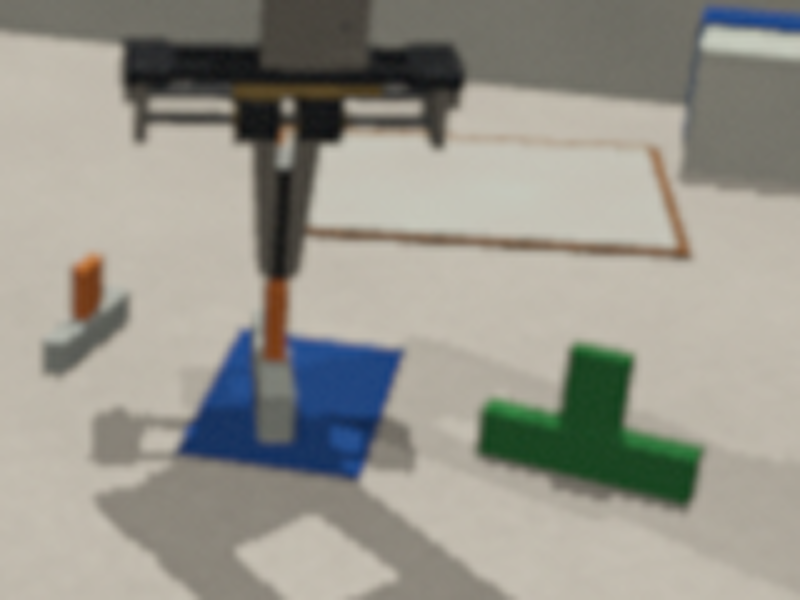

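View pics/t3.png

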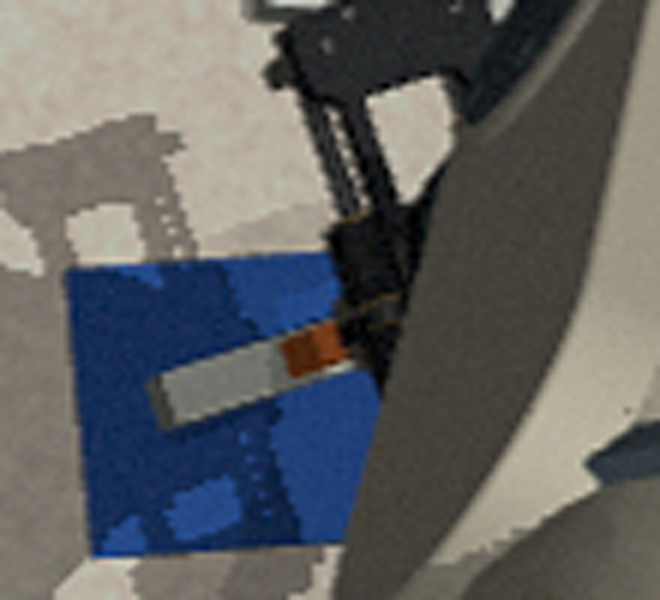

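```bash
python3 - <<'E'
from h import *
np.set_printoptions(precision=1,suppress=True)
c=cam('side'); R,p=tool(); print('cam',-c[1].T@c[2])
pr=lambda q:(w2px(c,q)-[240,90])*5
for dx in (-.055,-.03,-.005,0,.014): print('tool',dx,pr(p+R@[dx,0,0]))
for z in (.003,.033,.081): print('tabctr',z,pr([.4705,-.2795,z]))
a=np.radians(17.65); ex=np.array([np.cos(a),np.sin(a),0]);ey=np.array([-ex[1],ex[0],0])
for y in(-.018,.018):
  for x in (-.007,.007): print('tabtop',x,y,pr(np.array([.4705,-.2795,.081])+x*ex+y*ey), pr(np.array([.4705,-.2795,.033])+x*ex+y*ey))
for x in(-.01,.01): print('bar end',pr(np.array([.4705,-.2795,.033])+x*ex+.062*ey),pr(np.array([.4705,-.2795,.003])+x*ex+.062*ey))
E
```

```text
cam [0.2 0.7 0.5]
tool -0.055 [278.  211.9]
tool -0.03 [275.6 251.8]
tool -0.005 [273.3 290.8]
tool 0 [272.8 298.5]
tool 0.014 [271.5 319.9]
tabctr 0.003 [266.7 389.9]
tabctr 0.033 [269.3 345.7]
tabctr 0.081 [273.7 272.4]
tabtop -0.007 -0.018 [284.  260.7] [279.5 333.3]
tabtop 0.007 -0.018 [260.7 260.3] [256.6 332.8]
tabtop -0.007 0.018 [287.1 284.8] [282.4 358.9]
tabtop 0.007 0.018 [263.1 284.4] [258.9 358.4]
bar end [291.3 392.2] [288.3 437.9]
bar end [256.7 391.4] [254.1 437.1]
```

```bash
python3 - <<'E'
from h import *
np.set_printoptions(precision=1,suppress=True)
c=cam('wrist'); R,p=tool()
for dx in (-.055,-.03,-.015,0,.014):
  for y in (-.01,0,.01):
    q=p+R@[dx,y,0]; print(dx,y,'depth',(c[1]@q+c[2])[2]*1000,(w2px(c,q)-[100,60])*2)
print([a for a in dir(manip) if a[0]!='_'])
E
```

```text
-0.055 -0.01 depth 151.28043044875315 [307.8 464.3]
-0.055 0 depth 148.75091414535652 [307.8 425.8]
-0.055 0.01 depth 146.2213978419599 [307.8 385.9]
-0.03 -0.01 depth 175.46739397169674 [308.1 415.3]
-0.03 0 depth 172.93787766830016 [308.1 381.5]
-0.03 0.01 depth 170.4083613649035 [308.1 346.6]
-0.015 -0.01 depth 189.97957208546293 [308.2 391.9]
-0.015 0 depth 187.4500557820663 [308.2 360.4]
-0.015 0.01 depth 184.9205394786697 [308.2 327.9]
0 -0.01 depth 204.4917501992291 [308.3 371.8]
0 0 depth 201.96223389583247 [308.3 342.3]
0 0.01 depth 199.43271759243586 [308.3 312. ]
0.014 -0.01 depth 218.03644977207753 [308.4 355.5]
0.014 0 depth 215.50693346868087 [308.4 327.6]
0.014 0.01 depth 212.97741716528424 [308.4 299.1]
['PlanningError', 'camera_info', 'close_job', 'get_obs', 'read_camera', 'tip_reach']
```

The fingers shut on nothing. The side and wrist views agree that the real fingertips are about 30 mm higher than the stated tip reach implies: they're just above the tab top, at about z=0.083. I'll reopen, go down 35 mm and check with the cameras before closing.

>>> servo_tool([
  [0,0,0,0,0.7],
  [0,0,0,0,0.7],
  [0,0,0,0,0.7],
  [0,0,0,0,0.7],
  [0.2,0,0,0,0.7],
  [0.4,0,0,0,0.7],
  [0.6,0,0,0,0.7],
  [0.7,0,0,0,0.7],
])

```text
t: 4.45
tcp_pos: [0.4695, -0.2789, 0.0282]
ee_rot: [0.699, -0.105, 0.7, 0.106]
wrist_force: [-0.4, 0.6, -0.4]
width: 0.696
```

```bash
python3 - <<'E'
from h import *
o=manip.get_obs(); print(o['t'],o['wrist_force'],o['ft_torque'],o['width'])
plan([.4705,-.2795,.029],np.radians(17.65))
crop(manip.read_camera('side'),240,90,400,210,5,'pics/s4.png')
crop(manip.read_camera('wrist'),100,60,400,360,2,'pics/w4.png')
E
```

```text
4.45 [-0.37627432  0.63544253 -0.39967982] [-0.03369618 -0.07560509 -0.05532538] 0.6964784330283993
p [ 0.4695 -0.2789  0.0282] jawyaw 17.14 toolx [-1.2e-03  7.0e-04 -1.0e+00]
shift [-0.017 -0.017  0.016] twist -0.102
```

View pics/s4.png

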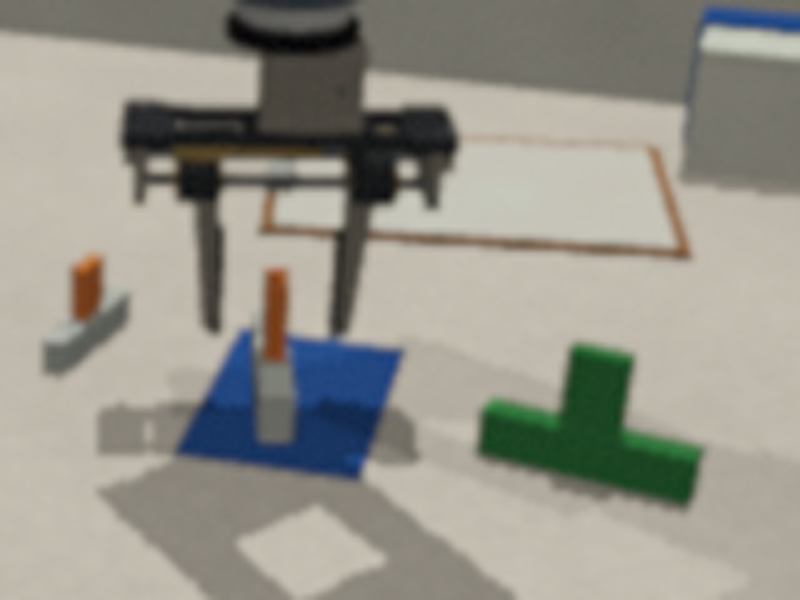

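View pics/w4.png

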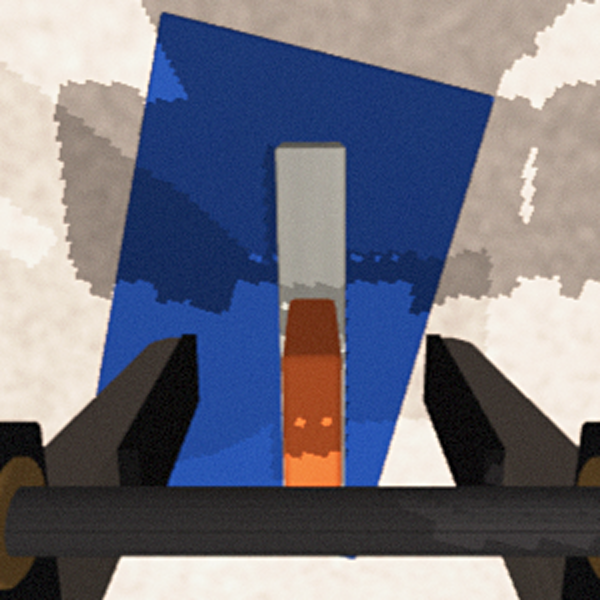

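Fingers now straddle the tab with tips at about z=0.043 (side view row 330, tab rows 268–360). I'll raise 3 mm and close.

>>> servo_tool([
  [-0.06,-0.01,0.015,-0.1,0.7],
  [-0.06,-0.01,0.015,-0.1,0.3],
  [-0.06,-0.01,0.015,-0.1,0.1],
  [-0.06,-0.01,0.015,-0.1,0],
  [-0.06,-0.01,0.015,-0.1,0],
  [-0.06,-0.01,0.015,-0.1,0],
  [-0.06,-0.01,0.015,-0.1,0],
  [-0.06,-0.01,0.015,-0.1,0],
], newtons=50)

```text
t: 5.55
tcp_pos: [0.4708, -0.2795, 0.0322]
ee_rot: [0.699, -0.108, 0.699, 0.108]
wrist_force: [0.7, -0.2, -0.7]
width: 0.15
```

```bash
python3 - <<'E'
from h import *
o=manip.get_obs(); print(o['t'],o['wrist_force'],o['ft_torque'],o['width'])
plan([.4705,-.2795,.029],np.radians(17.65))
E
```

```text
5.55 [ 0.73703986 -0.18256375 -0.72351334] [-0.06134276 -0.05559601  0.04494492] 0.14961907434191704
p [ 0.4708 -0.2795  0.0322] jawyaw 17.64 toolx [-1.e-04  1.e-04 -1.e+00]
shift [ 0.065  0.002 -0.006] twist -0.002
```

>>> servo_tool([
  [-0.5,0,0,0,0],
  [-1.3,0.3,0.12,0,0],
  [-2,1.2,0.5,0.6,0],
  [-2.4,2.2,0.95,1.2,0],
  [-2.56,3.2,1.38,1.8,0],
  [-2.56,4.2,1.8,2.4,0],
  [-2.56,5.1,2.2,2.95,0],
  [-2.56,5.73,2.45,2.95,0],
])

```text
t: 6.55
tcp_pos: [0.5006, 0.0327, 0.1602]
ee_rot: [0.707, -0.018, 0.707, 0.018]
wrist_force: [0.1, -0.2, -1.4]
width: 0.151
```

```bash
python3 - <<'E'
from h import *
o=manip.get_obs(); print(o['t'],o['wrist_force'],o['ft_torque'],o['width'],o['joint_velocities'].round(3))
im=manip.read_camera('wrist')  # settle
plan([.5,.03,.16],np.radians(2.9))
K,R,t=cam('wrist'); np.savez('w5.npz',K=K,R=R,t=t)
im=manip.read_camera('wrist'); cv2.imwrite('pics/w5.png',im)
o=manip.get_obs(); print(o['wrist_force'],o['ft_torque'],o['width'],o['joint_velocities'].round(3))
plan([.5,.03,.16],np.radians(2.9))
E
```

```text
6.55 [ 0.11603674 -0.2395308  -1.35036827] [-0.10027701 -0.09881051  0.03688062] 0.15087676230195576 [ 0.523  0.046 -0.054 -0.005  0.012  0.505]
p [0.5008 0.0354 0.1602] jawyaw 2.94 toolx [ 1.0e-04  2.1e-03 -1.0e+00]
shift [ 0.004 -0.107 -0.022] twist 0.008
[-0.34692437 -1.1529411  -2.77364557] [ 0.0334925  -0.04043339 -0.01073292] 0.14999236777910216 [-0.055 -0.002  0.008 -0.026  0.002 -0.058]
p [0.5007 0.0334 0.1601] jawyaw 3.05 toolx [-2.e-04  8.e-04 -1.e+00]
shift [ 0.003 -0.067 -0.017] twist 0.031
```

View pics/w5.png

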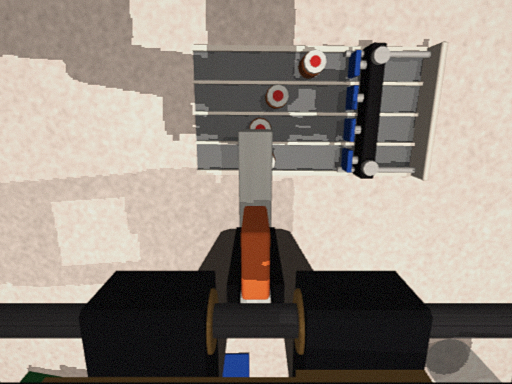

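```bash
python3 - <<'E'
from h import *
im=cv2.imread('pics/w5.png')
crop(im,330,30,450,190,3.7,'pics/c5a.png')
crop(im,180,30,330,190,3.7,'pics/c5b.png')
E
```

```text
(no output)
```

View pics/c5a.png

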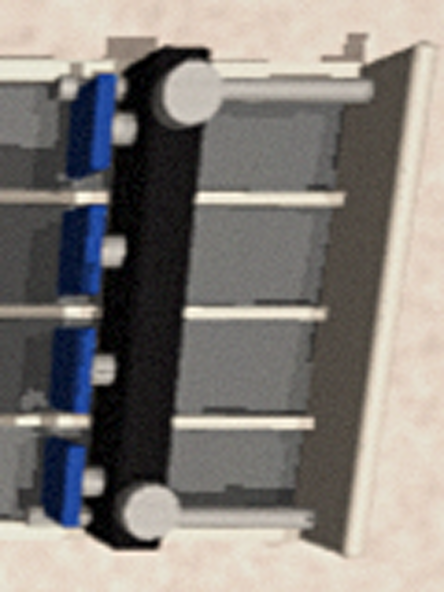

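View pics/c5b.png

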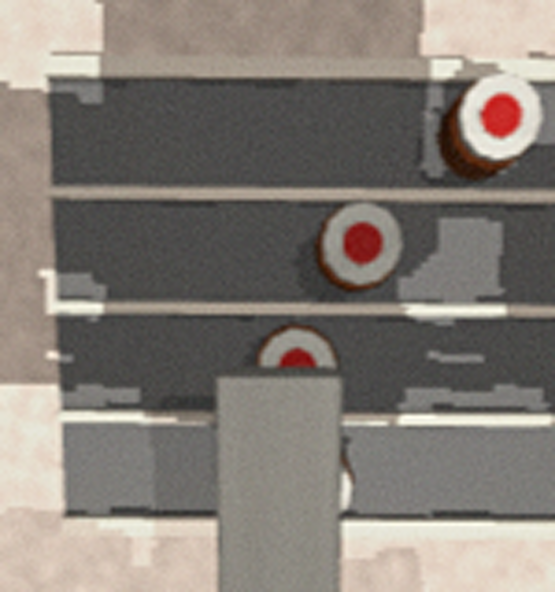

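```bash
python3 - <<'E'
from h import *
np.set_printoptions(precision=4,suppress=True)
d=np.load('w5.npz'); c=(d['K'],d['R'],d['t']); print('cam',-c[1].T@c[2])
A=lambda u,v:((u+.5)/3.7-.5+330,(v+.5)/3.7-.5+30)
B=lambda u,v:((u+.5)/3.7-.5+180,(v+.5)/3.7-.5+30)
ent=[]
for n,b,a in [('+30',(52,192),(343,199)),('0',(55,308),(325,313)),('-30',(62,416),(312,424))]:
    p=px2w(c,B(*b),.010); q=px2w(c,A(*a),.010); ent.append(p); print(n,p,q,'yaw',np.degrees(np.arctan2(*(q-p)[1::-1])))
print('across yaw',[np.degrees(np.arctan2(-(ent[i]-ent[j])[0],(ent[i]-ent[j])[1])) for i,j in((0,2),)])
w=np.array([px2w(c,A(*p),.013) for p in [(66,178),(58,295),(50,412),(44,520)]]); print('fing bot',w[:,:2]); k=np.polyfit(w[:,1],w[:,0],1); print('yaw',np.degrees(np.arctan(-k[0])))
w=np.array([px2w(c,A(*p),.036) for p in [(432,42),(358,553)]]); print('wall back top',w[:,:2],np.linalg.norm(w[0]-w[1]),'yaw',np.degrees(np.arctan(-(w[0]-w[1])[0]/(w[0]-w[1])[1])))
w=np.array([px2w(c,B(*p),.042) for p in [(501,115),(363,242),(298,363)]]); print('caps',w[:,:2])
w=np.array([px2w(c,B(*p),.160-.029+.03) for p in [(217,376),(341,376)]]); print('bar end',w[:,:2])
E
```

```text
cam [0.4976 0.1061 0.3506]
+30 [0.4348 0.1355 0.01  ] [0.6639 0.1456 0.01  ] yaw 2.513833394353926
0 [0.4357 0.1052 0.01  ] [0.6644 0.1157 0.01  ] yaw 2.6212719831640166
-30 [0.4378 0.0757 0.01  ] [0.6661 0.0852 0.01  ] yaw 2.389517925099971
across yaw [np.float64(2.91532361314349)]
fing bot [[0.5874 0.1467]
 [0.5889 0.1165]
 [0.5906 0.0849]
 [0.5925 0.0543]]
yaw 3.152584221950075
wall back top [[0.6663 0.1794]
 [0.6717 0.0533]] 0.1262878124792815 yaw 2.470712332814017
caps [[0.5489 0.1559]
 [0.5177 0.125 ]
 [0.5032 0.0949]]
bar end [[0.4885 0.0966]
 [0.5079 0.0976]]
```

>>> servo_tool([
  [0,0.6,-0.4,0.07,0],
  [0,1.2,-0.8,0.07,0],
  [0,1.55,-0.87,0.07,0],
  [0.4,1.55,-0.87,0.07,0],
  [1,1.55,-0.87,0.07,0],
  [1.6,1.55,-0.87,0.07,0],
  [2,1.55,-0.87,0.07,0],
  [2.1,1.55,-0.87,0.07,0],
])

```text
t: 7.65
tcp_pos: [0.4524, 0.105, 0.0541]
ee_rot: [0.706, -0.016, 0.708, 0.015]
wrist_force: [0.8, 0.6, -1.4]
width: 0.148
```

```bash
python3 - <<'E'
from h import *
o=manip.get_obs(); print(o['t'],o['wrist_force'],o['ft_torque'],o['width'],o['joint_velocities'].round(3))
im=manip.read_camera('side'); crop(im,140,190,300,290,5,'pics/s6.png')
plan([.453,.106,.044],np.radians(2.6))
K,R,t=cam('wrist'); np.savez('w6.npz',K=K,R=R,t=t)
im=manip.read_camera('wrist'); cv2.imwrite('pics/w6.png',im)
crop(manip.read_camera('top'),180,110,300,240,4.6,'pics/t6.png')
o=manip.get_obs(); print(o['wrist_force'],o['ft_torque'],o['width'],o['joint_velocities'].round(3))
plan([.453,.106,.044],np.radians(2.6))
E
```

```text
7.65 [ 0.76624654  0.57905506 -1.44426454] [ 0.0017693  -0.09391026  0.00085133] 0.1484459199099171 [ 0.003  0.045  0.004  0.001 -0.078  0.003]
p [0.4527 0.1052 0.0544] jawyaw 2.52 toolx [-1.9e-03 -5.0e-04 -1.0e+00]
shift [0.207 0.016 0.006] twist -0.016
[-0.20716798  0.04872975 -2.97935507] [-0.01575561 -0.12604731  0.0474775 ] 0.14827968245518605 [ 0.004 -0.012 -0.007  0.001  0.002  0.004]
p [0.4537 0.1056 0.0556] jawyaw 2.53 toolx [ 2.e-04 -0.e+00 -1.e+00]
shift [ 0.233  0.009 -0.014] twist -0.015
```

View pics/s6.png

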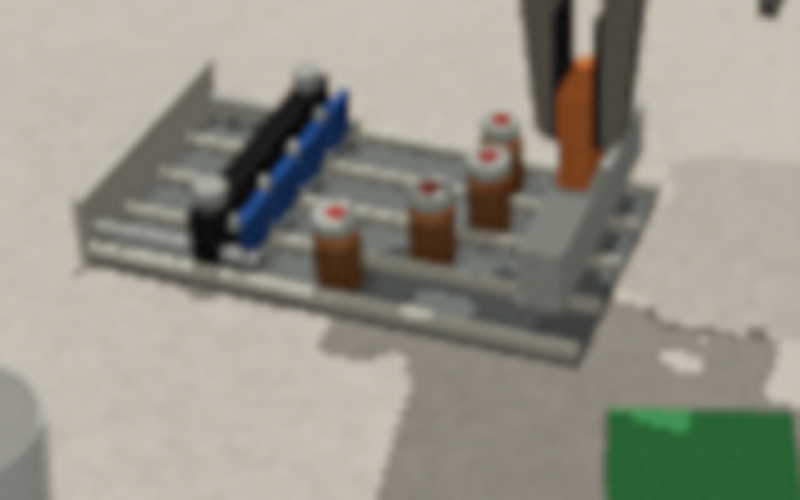

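View pics/w6.png

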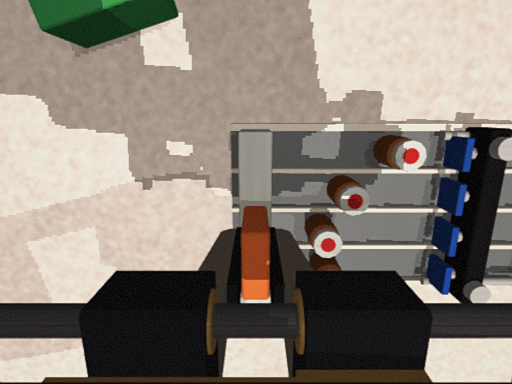

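View pics/t6.png

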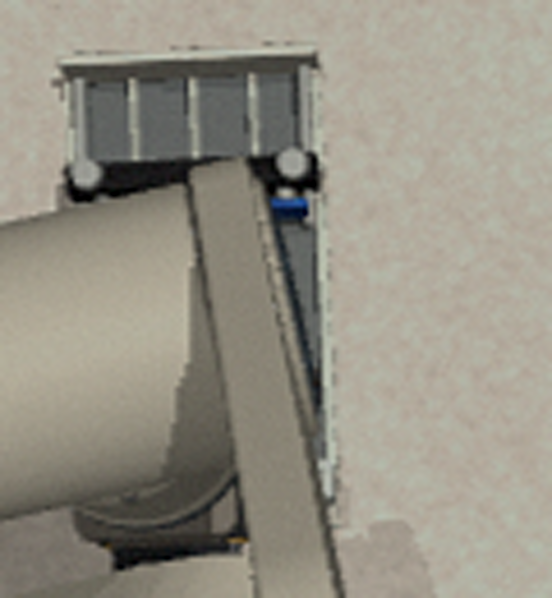

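>>> servo_tool([
  [0.12,0,0,0,0],
  [0.23,0,0,0,0],
  [0.23,0,0.12,0,0],
  [0.23,0,0.24,0,0],
  [0.23,0,0.34,0,0],
  [0.23,0,0.44,0,0],
  [0.23,0,0.52,0,0],
  [0.23,0,0.6,0,0],
])

```text
t: 8.8
tcp_pos: [0.4836, 0.1072, 0.0438]
ee_rot: [0.707, -0.016, 0.707, 0.016]
wrist_force: [0.5, -0.6, -2.6]
width: 0.151
```

```bash
cat > st.py <<'E'
from h import *
import sys
def st(n=1,tag=None):
    F=[];T=[];P=[];Y=[]
    im=None
    for i in range(n):
        o=manip.get_obs(); F.append(o['wrist_force']);T.append(o['ft_torque']); R,p=tool(o); P.append(p); Y.append(np.degrees(np.arctan2(R[1,2],R[0,2])))
        if n>1 or tag: im=manip.read_camera('side')
    p=np.mean(P,0); a=np.radians(2.6); ex=np.array([np.cos(a),np.sin(a)]); d=p[:2]-[.435,.106]
    print('t',round(manip.get_obs()['t'],2),'p',p.round(4),'yaw',np.mean(Y).round(2),'cx',round(float(d@ex*1000-115),1),'cy',round(float(d@[-ex[1],ex[0]]*1000),1),'F',np.mean(F,0).round(2),'T',np.mean(T,0).round(3),'w',round(o['width'],3))
    if tag: crop(im,140,190,300,290,5,f'pics/{tag}.png')
E
python3 -c "
from st import *
st(1,'s7')"
```

```text
t 8.85 p [0.4836 0.1072 0.0438] yaw 2.54 cx -66.4 cy -1.0 F [ 0.5  -0.55 -2.64] T [-0.083 -0.038  0.033] w 0.151
```

View pics/s7.png

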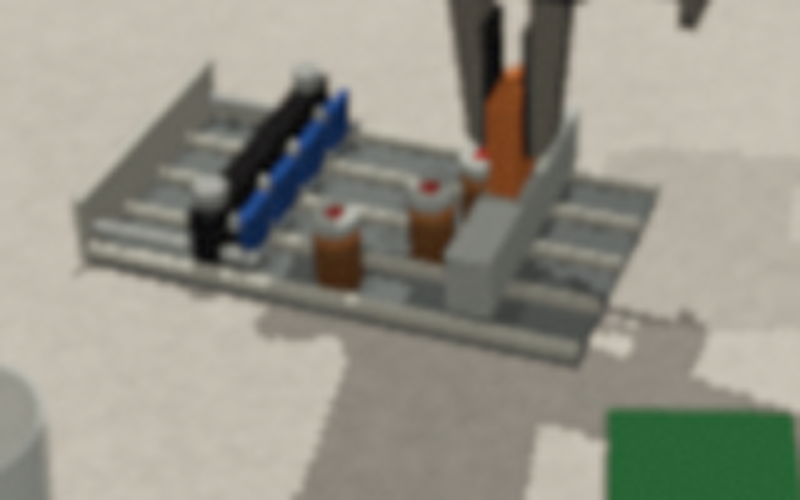

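>>> servo_tool([
  [0,0,0.12,0,0],
  [0,0,0.24,0,0],
  [0,0,0.36,0,0],
  [0,0,0.48,0,0],
  [0,0,0.6,0,0],
  [0,0,0.7,0,0],
  [0,0,0.8,0,0],
  [0,0,0.9,0,0],
])

```text
t: 9.85
tcp_pos: [0.5286, 0.1092, 0.0437]
ee_rot: [0.707, -0.016, 0.707, 0.016]
wrist_force: [-0.7, 0.4, -1.6]
width: 0.148
```

```bash
python3 -c "
from st import *
st(1,'s8')"
```

```text
t 9.9 p [0.5286 0.1092 0.0437] yaw 2.54 cx -21.3 cy -1.0 F [-0.71  0.42 -1.64] T [-0.035 -0.001  0.021] w 0.148
```

View pics/s8.png

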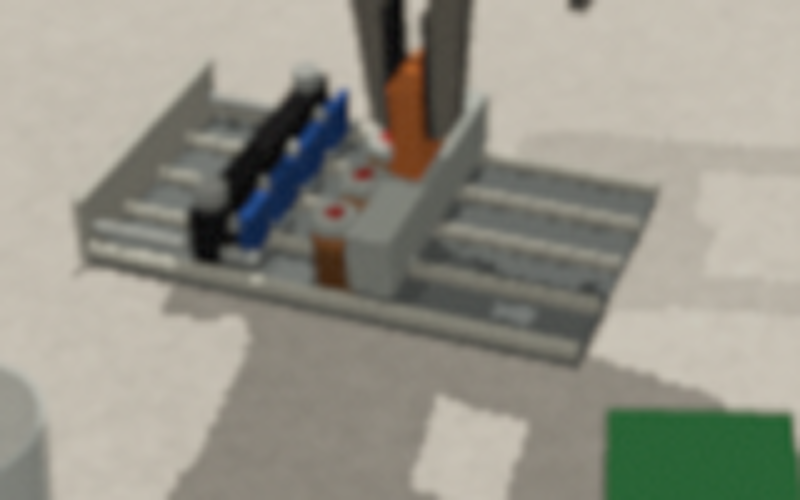

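>>> servo_tool([
  [0,0,0.06,0,0],
  [0,0,0.12,0,0],
  [0,0,0.18,0,0],
  [0,0,0.24,0,0],
  [0,0,0.28,0,0],
  [0,0,0.32,0,0],
  [0,0,0.34,0,0],
  [0,0,0.36,0,0],
])

```text
t: 10.9
tcp_pos: [0.5463, 0.11, 0.0438]
ee_rot: [0.707, -0.016, 0.707, 0.016]
wrist_force: [-1.6, -0.3, -3.0]
width: 0.152
```

```bash
python3 -c "
from st import *
st(6,'s9')
K,R,t=cam('wrist'); np.savez('w9.npz',K=K,R=R,t=t)
cv2.imwrite('pics/w9.png',manip.read_camera('wrist'))
crop(cv2.imread('pics/w9.png'),180,100,400,250,3.5,'pics/c9.png')
"
```

```text
t 11.2 p [0.5464 0.11   0.0438] yaw 2.54 cx -3.5 cy -1.1 F [-0.63  0.   -2.48] T [-0.049 -0.02  -0.001] w 0.148
```

View pics/s9.png

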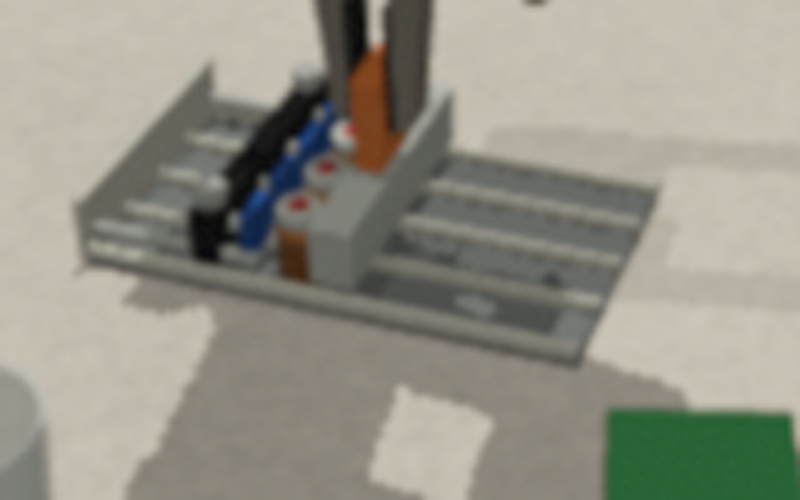

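View pics/c9.png

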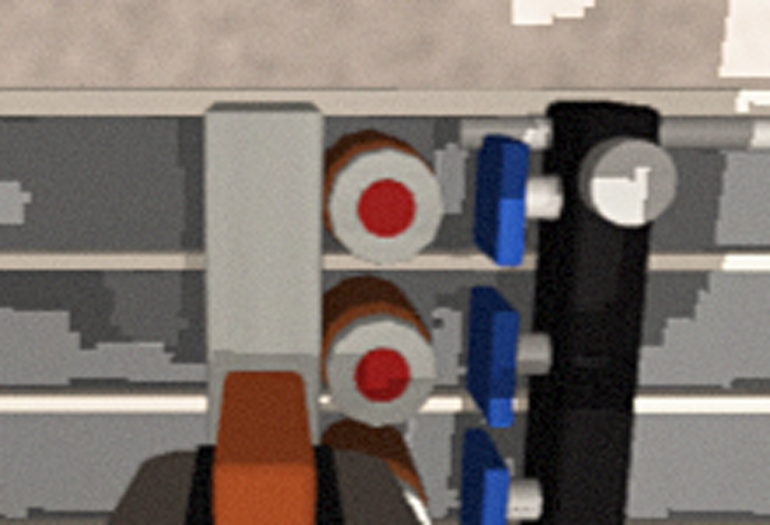

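```bash
python3 -c "
from st import *
crop(cv2.imread('pics/w9.png'),225,120,355,280,3.7,'pics/c9b.png')
"
```

```text
(no output)
```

View pics/c9b.png

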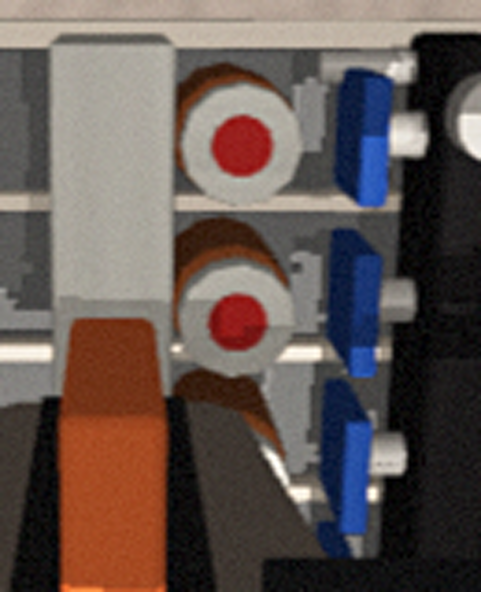

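```bash
python3 - <<'E'
from st import *
d=np.load('w9.npz'); c=(d['K'],d['R'],d['t']); print('cam',-c[1].T@c[2])
A=lambda u,v:((u+.5)/3.7-.5+225,(v+.5)/3.7-.5+120)
def ln(n,P,z):
    w=np.array([px2w(c,A(*p),z) for p in P]); k=np.polyfit(w[:,1],w[:,0],1); print(n,(w[:,:2]*1000).round(1).tolist(),'yaw',np.degrees(np.arctan(-k[0])).round(2), 'x at y=.11',(np.polyval(k,.11)*1000).round(1))
ln('front top',[(360,204),(352,374),(343,533)],.037)
ln('front bot',[(338,73),(331,230),(323,380)],.013)
ln('bar R',[(174,45),(170,300)],.045)
ln('bar L',[(50,45),(53,300)],.045)
ln('ribA',[(5,202),(400,201)],.01)
E
```

```text
cam [0.54361611 0.18110657 0.23401718]
front top [[587.0, 146.7], [588.5, 116.6], [589.8, 86.3]] yaw 2.66 x at y=.11 588.7
front bot [[585.8, 166.6], [587.2, 137.3], [588.4, 107.3]] yaw 2.47 x at y=.11 588.3
bar R [[553.7, 171.9], [555.5, 130.7]] yaw 2.39 x at y=.11 556.3
bar L [[534.4, 171.0], [536.2, 129.9]] yaw 2.48 x at y=.11 537.1
ribA [[525.0, 139.4], [600.5, 142.9]] yaw -87.3 x at y=.11 -97.6
```

>>> servo_tool([
  [0,0,0.04,0,0],
  [0,0,0.08,0,0],
  [0,0,0.12,0,0],
  [0,0,0.15,0,0],
  [0,0,0.17,0,0],
  [0,0,0.18,0,0],
  [0,0,0.18,0,0],
  [0,0,0.18,0,0],
])

```text
t: 12.25
tcp_pos: [0.5554, 0.1104, 0.0438]
ee_rot: [0.707, -0.016, 0.707, 0.016]
wrist_force: [-0.3, 0.2, -1.6]
width: 0.151
```

```bash
python3 -c "
from st import *
st(6,'s10')
"
```

```text
t 12.55 p [0.5553 0.1104 0.0438] yaw 2.54 cx 5.4 cy -1.1 F [-0.56  0.14 -2.21] T [-0.035 -0.043  0.022] w 0.148
```

>>> servo_tool([
  [0,0,0.01,0,0],
  [0,0,0.02,0,0],
  [0,0,0.03,0,0],
  [0,0,0.04,0,0],
  [0,0,0.04,0,0],
  [0,0,0.04,0,0],
  [0,0,0.04,0,0],
  [0,0,0.04,0,0],
])

```text
t: 13.55
tcp_pos: [0.5563, 0.1104, 0.0436]
ee_rot: [0.706, -0.016, 0.708, 0.016]
wrist_force: [-4.5, 0.1, 0.6]
width: 0.149
```

```bash
python3 -c "
from st import *
st(6,'s11')
"
```

```text
t 13.85 p [0.5563 0.1104 0.0436] yaw 2.54 cx 6.3 cy -1.2 F [-5.14 -0.02  0.75] T [-6.200e-02  1.029e+00  1.000e-03] w 0.148
```

```bash
python3 -c "
from st import *
R,p=tool(); print(R.round(4))
K,R,t=cam('wrist'); np.savez('w11.npz',K=K,R=R,t=t)
cv2.imwrite('pics/w11.png',manip.read_camera('wrist'))
crop(cv2.imread('pics/w11.png'),225,120,355,280,3.7,'pics/c11.png')
st(1)
"
```

```text
[[-2.00e-03 -4.43e-02  9.99e-01]
 [-3.00e-04  9.99e-01  4.43e-02]
 [-1.00e+00 -2.00e-04 -2.00e-03]]
t 13.9 p [0.5563 0.1103 0.0436] yaw 2.54 cx 6.4 cy -1.2 F [-5.93 -0.29  1.3 ] T [-0.09   1.097  0.003] w 0.145
```

View pics/s11.png

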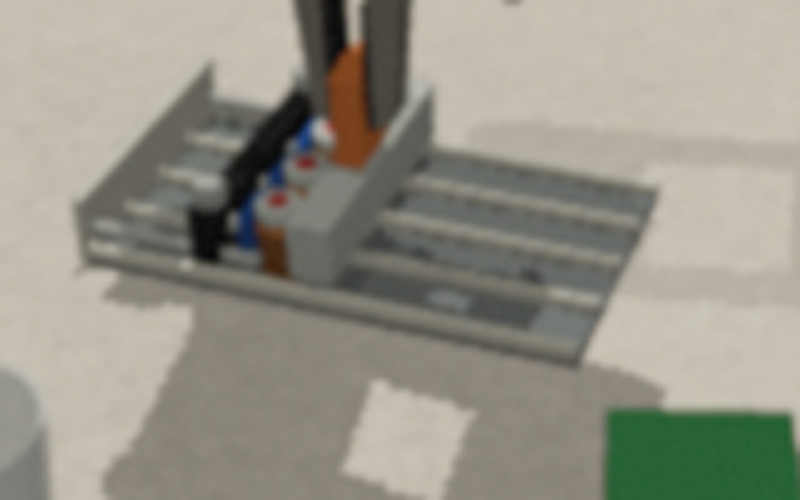

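View pics/c11.png

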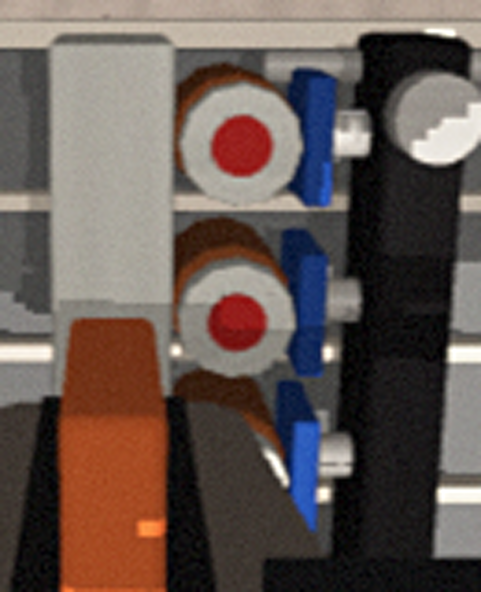

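>>> servo_tool([
  [0,0,0.01,0,0],
  [0,0,0.02,0,0],
  [0,0,0.03,0,0],
  [0,0,0.03,0,0],
  [0,0,0.03,0,0],
  [0,0,0.03,0,0],
  [0,0,0.03,0,0],
  [0,0,0.03,0,0],
])

```text
t: 14.9
tcp_pos: [0.5567, 0.1103, 0.0434]
ee_rot: [0.706, -0.016, 0.708, 0.016]
wrist_force: [-7.5, -0.6, 2.9]
width: 0.149
```

```bash
python3 -c "
from st import *
st(6,'s12')
K,R,t=cam('wrist'); np.savez('w12.npz',K=K,R=R,t=t)
cv2.imwrite('pics/w12.png',manip.read_camera('wrist'))
crop(cv2.imread('pics/w12.png'),225,120,355,280,3.7,'pics/c12.png')
st(1)
"
```

```text
t 15.2 p [0.5567 0.1103 0.0434] yaw 2.54 cx 6.8 cy -1.2 F [-7.71 -0.32  2.75] T [-0.062  1.608 -0.017] w 0.153
t 15.25 p [0.5567 0.1103 0.0433] yaw 2.54 cx 6.8 cy -1.2 F [-7.26 -0.94  2.66] T [-0.075  1.532  0.   ] w 0.146
```

View pics/c12.png

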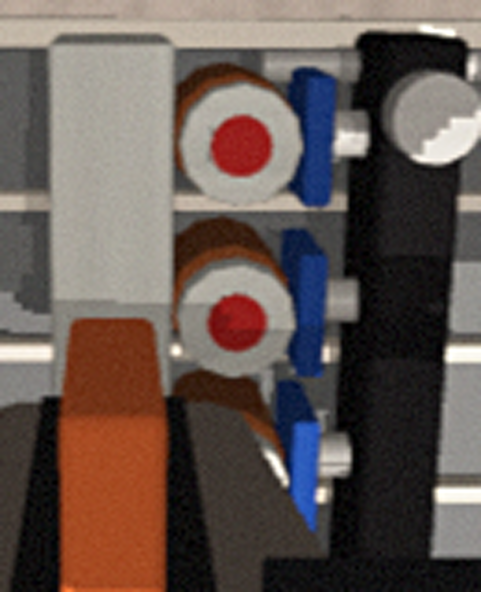

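>>> servo_tool([
  [-0.004,0,0.01,0,0],
  [-0.008,0,0.02,0,0],
  [-0.008,0,0.03,0,0],
  [-0.008,0,0.036,0,0],
  [-0.008,0,0.036,0,0],
  [-0.008,0,0.036,0,0],
  [-0.008,0,0.036,0,0],
  [-0.008,0,0.036,0,0],
])

```text
t: 16.25
tcp_pos: [0.5573, 0.1102, 0.0434]
ee_rot: [0.705, -0.016, 0.709, 0.015]
wrist_force: [-10.2, -1.5, 4.3]
width: 0.147
```

```bash
python3 -c "
from st import *
st(6,'s13')
"
```

```text
t 16.55 p [0.5573 0.1103 0.0434] yaw 2.54 cx 7.4 cy -1.3 F [-10.85  -0.4    3.88] T [-0.057  2.162  0.007] w 0.149
```

>>> servo_tool([
  [-0.004,0,0.01,0,0],
  [-0.008,0,0.02,0,0],
  [-0.008,0,0.028,0,0],
  [-0.008,0,0.028,0,0],
  [-0.008,0,0.028,0,0],
  [-0.008,0,0.028,0,0],
  [-0.008,0,0.028,0,0],
  [-0.008,0,0.028,0,0],
])

```text
t: 17.55
tcp_pos: [0.5578, 0.1102, 0.0435]
ee_rot: [0.704, -0.016, 0.71, 0.015]
wrist_force: [-11.5, -0.2, 3.4]
width: 0.15
```

```bash
python3 -c "
from st import *
st(6,'s14')
K,R,t=cam('wrist'); np.savez('w14.npz',K=K,R=R,t=t)
cv2.imwrite('pics/w14.png',manip.read_camera('wrist'))
crop(cv2.imread('pics/w14.png'),225,120,355,280,3.7,'pics/c14.png')
st(1)
"
```

```text
t 17.85 p [0.5578 0.1102 0.0435] yaw 2.53 cx 7.8 cy -1.4 F [-12.18  -0.29   3.17] T [-0.069  2.539 -0.019] w 0.147
t 17.9 p [0.5578 0.1102 0.0435] yaw 2.53 cx 7.8 cy -1.4 F [-12.2   -1.22   3.26] T [-0.055  2.516 -0.003] w 0.15
```

View pics/c14.png

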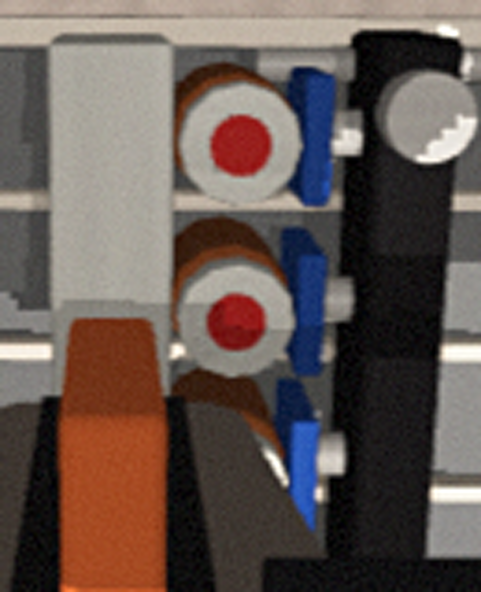

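View pics/s14.png

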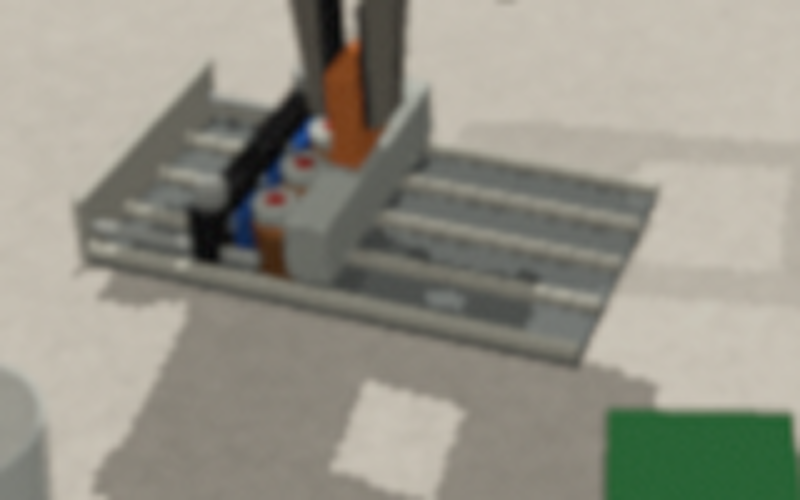

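>>> servo_tool([
  [-0.004,0,0.01,0,0],
  [-0.006,0,0.02,0,0],
  [-0.006,0,0.024,0,0],
  [-0.006,0,0.024,0,0],
  [-0.006,0,0.024,0,0],
  [-0.006,0,0.024,0,0],
  [-0.006,0,0.024,0,0],
  [-0.006,0,0.024,0,0],
])

```text
t: 18.9
tcp_pos: [0.5581, 0.1102, 0.0436]
ee_rot: [0.704, -0.016, 0.71, 0.015]
wrist_force: [-13.7, 0.0, 4.2]
width: 0.15
```

```bash
python3 -c "
from st import *
st(5,'s15')
K,R,t=cam('wrist'); np.savez('w15.npz',K=K,R=R,t=t)
cv2.imwrite('pics/w15.png',manip.read_camera('wrist'))
crop(cv2.imread('pics/w15.png'),225,120,355,280,3.7,'pics/c15.png')
st(1)
"
```

```text
t 19.15 p [0.5581 0.1101 0.0436] yaw 2.53 cx 8.2 cy -1.5 F [-13.87  -0.37   3.26] T [-0.081  2.899  0.   ] w 0.154
t 19.2 p [0.5582 0.1101 0.0436] yaw 2.53 cx 8.2 cy -1.4 F [-14.18  -0.57   3.41] T [-0.069  2.963 -0.018] w 0.152
```

View pics/c15.png

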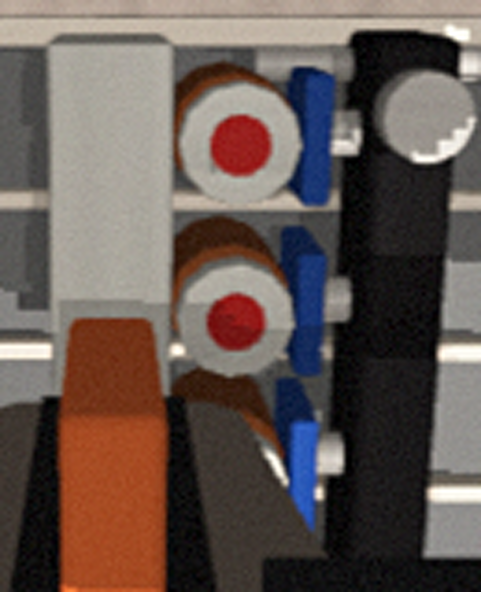

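>>> servo_tool([
  [0,0,-0.03,0,0],
  [0,0,-0.06,0,0],
  [0,0,-0.09,0,0],
  [0,0,-0.12,0,0],
  [0,0,-0.15,0,0],
  [0,0,-0.2,0,0],
  [0,0,-0.3,0,0],
  [0,0,-0.42,0,0],
])

```text
t: 20.2
tcp_pos: [0.5425, 0.1099, 0.0452]
ee_rot: [0.707, -0.016, 0.706, 0.016]
wrist_force: [-0.2, 0.6, -1.9]
width: 0.15
```

```bash
python3 -c "
from st import *
st(1,'s16')
"
```

```text
t 20.25 p [0.5425 0.1099 0.0452] yaw 2.54 cx -7.4 cy -1.0 F [-0.16  0.6  -1.91] T [ 0.013 -0.092  0.043] w 0.15
```

View pics/s16.png

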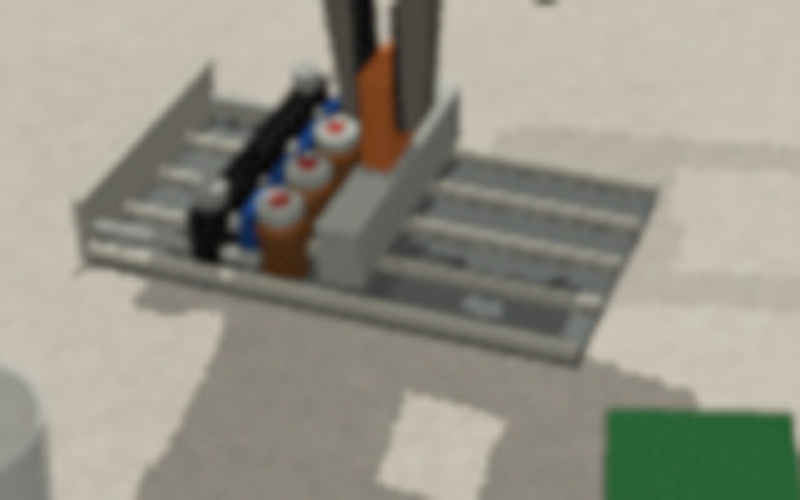

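>>> servo_tool([
  [0,0,-0.2,0,0],
  [0,0,-0.5,0,0],
  [-0.1,0,-0.8,0,0],
  [-0.5,0,-0.9,0,0],
  [-1,0,-0.9,0,0],
  [-1.5,0,-0.9,0,0],
  [-1.9,0,-0.9,0,0],
  [-2,0,-0.9,0,0],
])

```text
t: 21.25
tcp_pos: [0.4973, 0.1079, 0.1462]
ee_rot: [0.708, -0.016, 0.706, 0.016]
wrist_force: [0.2, 0.4, -2.2]
width: 0.15
```

```bash
python3 -c "
from st import *
st(3,'s17')
plan([.470,-.279,.145],np.radians(17.65))
cv2.imwrite('pics/w17.png',manip.read_camera('wrist'))
"
```

```text
t 21.4 p [0.4972 0.1079 0.1458] yaw 2.55 cx -52.8 cy -0.9 F [ 0.55  0.2  -2.08] T [-0.027 -0.086 -0.028] w 0.147
p [0.4967 0.1078 0.1445] jawyaw 2.55 toolx [-3.e-04 -0.e+00 -1.e+00]
shift [-0.009 -7.704 -0.876] twist -3.021
```

View pics/s17.png

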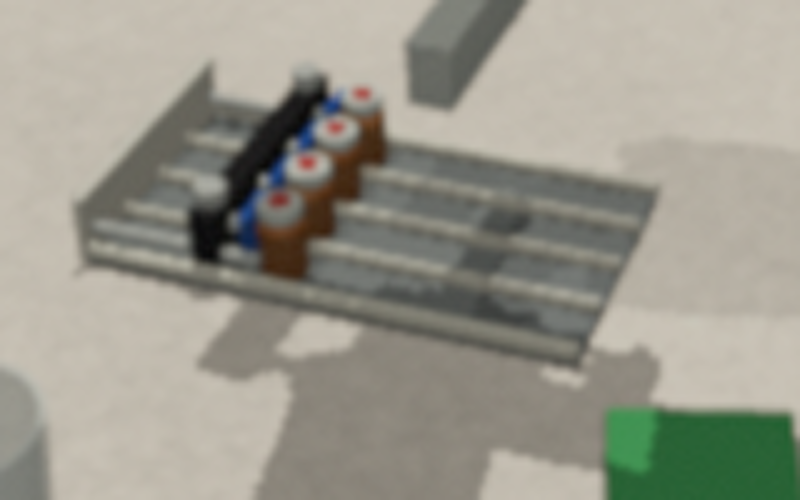

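View pics/w17.png

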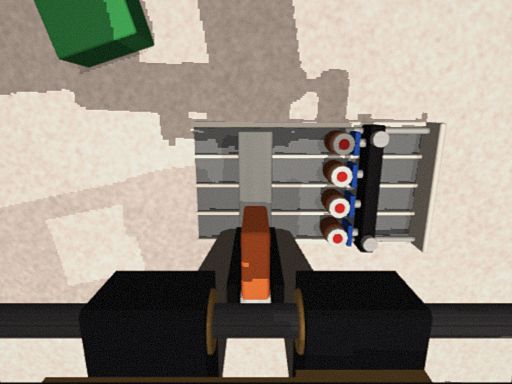

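>>> servo_tool([
  [0,-0.5,-0.07,0,0],
  [0,-1.5,-0.22,-0.1,0],
  [0,-2.7,-0.4,-0.2,0],
  [0,-3.9,-0.58,-0.3,0],
  [0,-5.1,-0.76,-0.4,0],
  [0,-6.3,-0.93,-0.49,0],
  [0,-7.3,-1.08,-0.49,0],
  [0,-7.72,-1.145,-0.49,0],
])

```text
t: 22.45
tcp_pos: [0.4562, -0.2825, 0.1438]
ee_rot: [0.706, -0.03, 0.707, 0.03]
wrist_force: [-0.2, 0.5, -2.0]
width: 0.149
```

```bash
python3 -c "
from st import *
st(3)
plan([.457,-.280,.036],np.radians(5))
K,R,t=cam('wrist'); np.savez('w18.npz',K=K,R=R,t=t)
cv2.imwrite('pics/w18.png',manip.read_camera('wrist'))
"
```

```text
t 22.6 p [ 0.4564 -0.2825  0.1439] yaw 4.86 cx -111.3 cy -389.1 F [-0.03 -0.8  -1.81] T [-0.091 -0.075  0.004] w 0.15
p [ 0.4566 -0.2802  0.144 ] jawyaw 4.9 toolx [-0.0013  0.0012 -1.    ]
shift [2.16  0.    0.011] twist -0.02
```

View pics/w18.png

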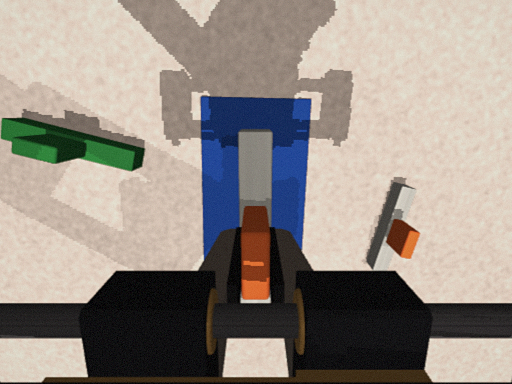

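>>> servo_tool([
  [0.4,0,0,0,0],
  [0.9,0,0,0,0],
  [1.4,0,0,0,0],
  [1.8,0,0,0,0],
  [2.05,0,0,0,0],
  [2.16,0,0,0,0],
  [2.16,0,0,0,0],
  [2.16,0,0,0,0],
])

```text
t: 23.65
tcp_pos: [0.4577, -0.2805, 0.0375]
ee_rot: [0.707, -0.031, 0.706, 0.031]
wrist_force: [0.8, -0.1, -2.4]
width: 0.148
```

```bash
python3 -c "
from st import *
st(4)
im=manip.read_camera('side'); crop(im,240,90,400,210,5,'pics/s19.png')
"
```

```text
t 23.85 p [ 0.4576 -0.2806  0.0375] yaw 4.99 cx -109.9 cy -387.2 F [ 0.3  -0.2  -2.23] T [-0.037 -0.069 -0.015] w 0.146
```

View pics/s19.png

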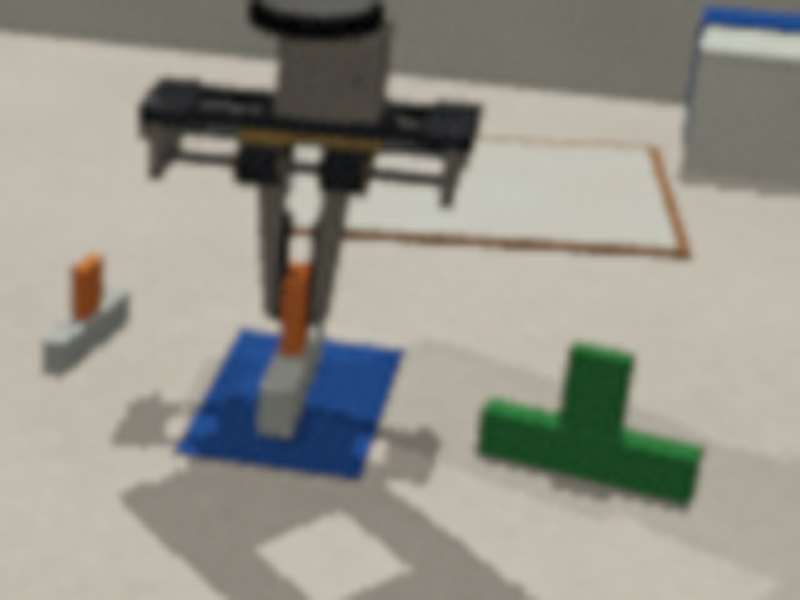

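>>> servo_tool([
  [0.03,0,0,0,0],
  [0.06,0,0,0,0],
  [0.08,0,0,0,0],
  [0.09,0,0,0,0],
  [0.1,0,0,0,0],
  [0.1,0,0,0,0],
  [0.1,0,0,0,0],
  [0.1,0,0,0,0],
])

```text
t: 24.9
tcp_pos: [0.4572, -0.2803, 0.0322]
ee_rot: [0.706, -0.031, 0.706, 0.031]
wrist_force: [-1.8, 0.9, 6.7]
width: 0.145
```

```bash
python3 -c "
from st import *
st(6)
"
```

```text
t 25.2 p [ 0.4572 -0.2803  0.0322] yaw 4.99 cx -110.4 cy -386.9 F [-2.02  1.21  5.92] T [ 0.213  0.342 -0.005] w 0.151
```

>>> servo_tool([
  [-0.01,0,0,0,0],
  [-0.01,0,0,0,0.2],
  [-0.01,0,0,0,0.3],
  [-0.01,0,0,0,0.45],
  [-0.01,0,0,0,0.45],
  [-0.01,0,0,0,0.45],
  [-0.01,0,0,0,0.45],
  [-0.01,0,0,0,0.45],
])

```text
t: 26.2
tcp_pos: [0.4572, -0.2804, 0.0324]
ee_rot: [0.706, -0.031, 0.706, 0.031]
wrist_force: [-0.1, 0.4, -0.3]
width: 0.449
```

```bash
python3 -c "
from st import *
st(2)
im=manip.read_camera('side'); crop(im,240,90,400,210,5,'pics/s21.png')
"
```

```text
t 26.3 p [ 0.4572 -0.2804  0.0324] yaw 4.99 cx -110.4 cy -387.0 F [ 0.42 -0.04  0.29] T [-0.026 -0.121  0.003] w 0.45
```

View pics/s21.png

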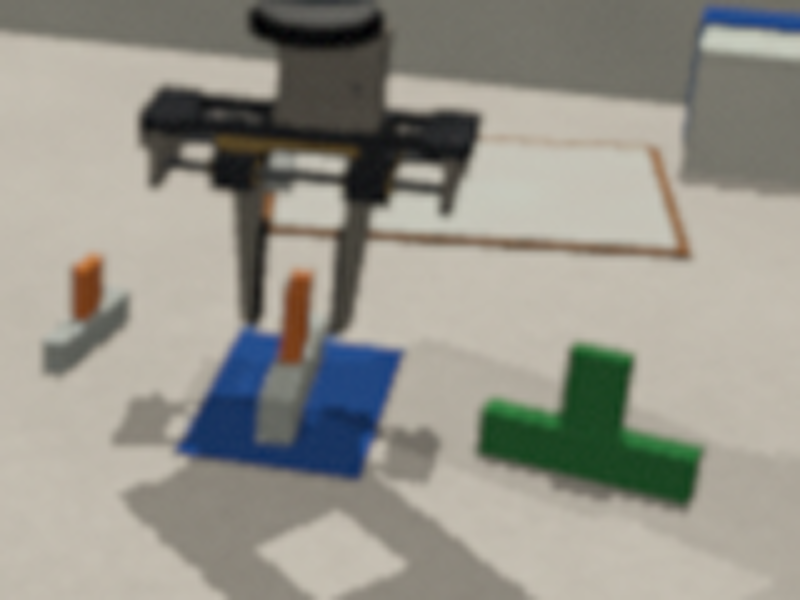

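The straightedge is released, standing, with the fingers clear on both sides. Retreating straight up.

>>> servo_tool([
  [-0.3,0,0,0,0.45],
  [-0.9,0,0,0,0.45],
  [-1.7,0,0,0,0.45],
  [-2.5,0,0,0,0.45],
  [-3.2,0,0,0,0.45],
  [-3.6,-0.3,0,0,0.45],
  [-3.6,-0.6,0,0,0.45],
  [-3.6,-0.6,0,0,0.45],
])

```text
t: 27.35
tcp_pos: [0.4594, -0.3109, 0.2118]
ee_rot: [0.706, -0.03, 0.707, 0.031]
wrist_force: [0.7, 0.2, -0.1]
width: 0.445
```

```bash
python3 -c "
from st import *
cv2.imwrite('pics/s22.png',manip.read_camera('side'))
cv2.imwrite('pics/t22.png',manip.read_camera('top'))
cv2.imwrite('pics/w22.png',manip.read_camera('wrist'))
st(1)
"
```

```text
t 27.5 p [ 0.459  -0.3096  0.2112] yaw 4.97 cx -109.8 cy -416.3 F [ 1.31 -0.15  0.77] T [-0.061 -0.11   0.01 ] w 0.451
```

View pics/s22.png

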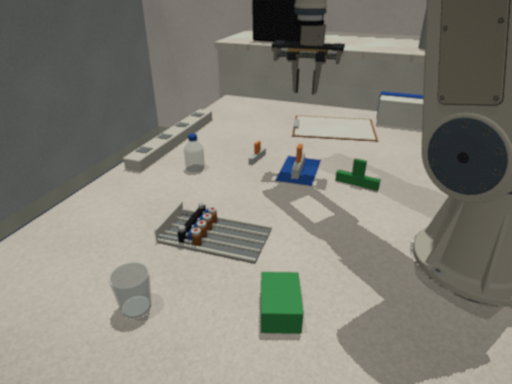

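View pics/t22.png

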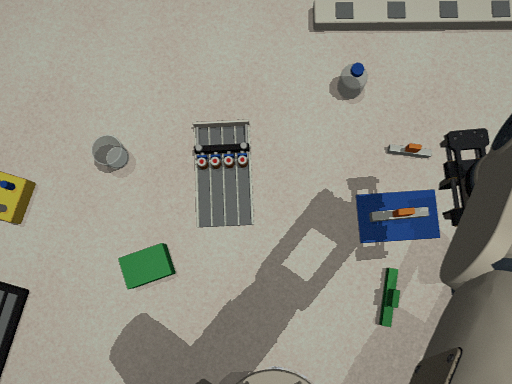

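View pics/w22.png

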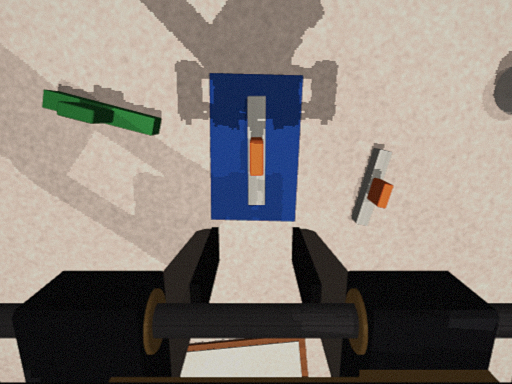

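All is as asked: four vials standing in line at the stop (top view, about (202–243,160)), the straightedge upright on the mat (about (400,214)), and the bystanders at their original pixels.

```bash
python3 -c "
from cell import manip
print(manip.close_job(), manip.get_obs()['t'])"
```

```text
the job is handed in; nothing more can be done
the job is handed in; nothing more can be done
```

I did the job with the straightedge and handed it in at about 27.5 s of the 72 s allowed. I gripped it by its tab and pushed all four vials onto the sprung stop. I then drew back slowly and stood the straightedge upright near the middle of its mat, now almost in line with it.

**Seating:** At the end of the push the wrist felt about 13 N, and the vials had moved about 2.2 mm past first touch. That is roughly 3 N per finger. I held it there for about 0.8 s. The turning moment was close to zero, so the load was even across the lanes.

**Last checks:**
- The side and top pictures show all four vials upright in line at the stop.
- The straightedge stands on its mat with nothing touching it.
- The bottle, beaker, carton and look-alike straightedges show no visible movement.

**What went wrong or disagreed:**
- **First grasp:** It closed on nothing. In the pictures the real fingertips were about 30 mm higher than the stated tip reach implies. I reopened, went down 35 mm, checked with the cameras and gripped correctly.
- **Force per vial:** I did not measure this directly; it comes from the total force, the distance moved and the balance. About 5–6 N of vertical friction on the bar adds uncertainty to it.
- **Vial 1:** Its finger was hidden from the wrist camera during the hold, so I judged its seating only from the moment balance.

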